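Stow the wax bar, release the two catches and hold the locker gate wide

ROBOT

A 7-joint arm with a two-finger parallel gripper is mounted at the origin on a cart in front of the work surface, level with it; the furniture and walls round the work are solid. World frame = base frame: x ahead of the robot, y to its left, z up, the work surface at z = 0. Lengths are in m, angles in rad, forces in N, time in s.
With the tool pointing down it reaches from about 0.4 to 0.875 m from the base axis. Payload 4.4 kg.
Tool frame: the origin (TCP) lies at the very end of the fingers, on their centre line; the grasp point (between the pads) lies 19 mm behind it (grip_point_offset is the distance from the TCP to the grasp point, in m); z points along the fingers, y is the line along which they close (so a half turn about z gives the same grasp; the last joint's range is limited). The gripper opens to 85 mm and grips with 20 to 120 N. Pads are 22 mm wide; open, the fingers measure 114 mm over their backs; the gripper's body (76 mm by 85 mm) begins 54 mm behind the grasp point. The pads swing forward as they close: fully open they stand 13 mm farther back than shut.
Start: joints at [-1.213, 0.628, 0.038, 1.517, -0.027, 0.996, -0.02], TCP at [0.267, 0.593, 0.231] pointing down, gripper open.
Joint ranges: [-3.06, 3.06], [-0.37, 2.12], [-1.25, 1.32], [0.18, 2.47], [-1.1, 4.24], [0.23, 1.98], [-2.94, 2.94]. Speed limits (rad/s): [2.57, 2.57, 3.14, 3.14, 3.14, 3.14, 3.14].

INTERFACE

Orientations are given as a rotation vector (axis times angle).
In Python, from bench import * gives the robot as it stands. The module is installed in compiled form; this text tells all that it offers.
- The arm moves only by the tool move_arm, never from a script. Its argument "series" is a list of rows, each a list of 3 entries, a list of its own where there are three numbers: the closure, from 0 (fully open) to 1 (shut), then the shift along the tool's x, y, z in cm, then the turn, a rotation vector about the tool's x, y, z in degrees. A call has 1 to 20 rows; each row is the pose to reach, as a shift and turn from the pose commanded when the call began, along the tool's axes at that moment; what a row does not reach only later rows make up. A row lasts 1/10 s, in which the tool goes at most 50 mm and 8.59 degrees, less where a joint would pass 70% of its speed; a pose out of reach is approached as far as the arm can. A call with a gripper value outside its range is refused whole. The fingers move at their own pace and stop on an object; "squeeze" is the grip in N (left out, the last holds). Time passes only in rows, so rows that repeat a pose let the fingers close. It gives the time, the measured TCP pose, the force, the opening and the grip force at its end, in the units of the state.
- state(): the state, without advancing time (a new reading comes with each control period).
- grab_frame(name): name is "side" or "top" or "wrist"; returns the picture (420x560x3 uint8, red, green, blue); there is no depth.
- get_calibration(name): a dict with "fovy" (degrees; the focal length in pixels is half the picture's height over the tangent of half this angle, whatever the lens; pixels are square), "cx", "cy" (the principal point, pixels), "position" and "attitude" of the camera in the world. Camera axes: x right, y down, z forward; pixel columns grow to the right and rows downward; lengths in m; the calibration is good to about 2 mm. A picture is of the moment at which its call begins: read the wrist's pose just before it. get_calibration takes no time and is no camera call; for the wrist camera it gives the pose at the moment of the call.
- hand_in(): hands the job in; it is judged then, once.
The state is a dict: "time": time; "joint_positions": joint angles; "qvel": joint speeds; "joint_torque": joint torques, N m; "eef_pos": TCP position; "ee_rot": TCP orientation; "force": force on the tool from outside, world axes, zero at the start; "moment": the same for the moment, N m; "gripper_width": finger opening in m; "gripper_force": force on a finger pad.
Only numpy, scipy, OpenCV 4.12 (cv2) and the standard library are available. Lean on these libraries where they do the work, as an engineer would, in place of code of your own. Each camera call takes 0.05 s, during which the arm holds its last target. There are 200 camera calls.

TASK

Lay the yellow wax bar flat in the locker's open green-fronted drawer and slide the drawer fully home. Then release the yellow gate by squeezing the red-tabbed catch fully together first and the blue-tabbed catch second, swing the gate by its black knob past its sprung detent until it stands wide open at about a right angle, and finish while still holding it wide there, because it swings back by itself. Leave the cork block, the tape roll and the dropper bottle where they are.

Things in the scene. Friction and masses are not known exactly. Their poses are not given: they have to be found in the camera images.
- wax_bar: Yellow-brown polishing wax bar lying flat, 85 (its x) x 35 (its y) x 20 mm high, 60 g. Origin: centre of its underside.
- locker: Fixed grey locker on the worktop, front facing its own -x, z up. Origin: centre of its underside. The caged bay (x -72 to 72, y -165 to 30 mm) has its flat roof at z = 100 mm, with two catches on it near the front; left of it the low drawer housing (x -62 to 72, y 30 to 160 mm) has its top at z = 68 mm. A fixed putty tub stands in the bay.
- drawer (a joint): How far the green-fronted drawer is pulled out along the locker's -x, in m: 0 = home, at most 0.118. Friction 1.5 N; it stays where it is left.
- drawer_in (a point): Middle of the drawer's inner floor, 17 mm above the worktop; moves with the drawer; axes as the locker's. Inside: x -63 to 59 mm, y -53 to 53 mm. Tops above the worktop: side walls 49 mm, front 61 mm. From above, the drawer is open only in front of the housing (locker x below -62 mm): pulled out 110 mm, that is drawer x -63 to 48 mm.
- drawer_pull (a point): Middle of the outer face of the black pull on the drawer's front (50 mm wide, 12 mm high, standing 12 mm out of the front), 41 mm above the worktop; push it along the locker's +x to shut the drawer. Axes as the locker's.
- red_catch: Base of the red-tabbed catch on the bay's roof; axes as the locker's. Origin: centre of its foot, 100 mm above the worktop. A fixed grey grip (x 20, y 10 mm) stands at y = -18 mm, the red tab (same size) at y = 18 mm, tops at z = 55 mm: 46 mm over both, 32 mm when squeezed. Bolt and staple lie below z = 25 mm. The catches may have changed places, left and right.
- red_grip (a point): Point midway between the fixed grip and the unsqueezed tab of the red catch, 40 mm above the catch's foot.
- red_tab (a joint): Travel of the red tab towards its fixed grip (locker's -y), in m: 0 = bolt in the gate's staple, 0.014 = fully squeezed, bolt drawn. Friction 5 N; it stays where it is left.
- blue_catch: The catch with the blue tab: same shape, sizes and axes as the red one.
- blue_grip (a point): Point midway between the fixed grip and the unsqueezed tab of the blue catch, 40 mm above the catch's foot.
- blue_tab (a joint): As joint red_tab, for the blue tab.
- gate (a joint): Opening of the yellow wire gate, rad: 0 shut, 1.65 end stop. The hinge is upright at its right end; the knob swings towards the robot (counterclockwise from above). A spring pulls it shut (0.3 N m shut, 0.5 wide); a detent peaks at 0.8 (about 7 N at the knob before it). Let go, it swings back, at best to rest against the detent near 1.05. Wide: 1.42 or more. The bolts hold it shut.
- gate_knob (a point): Middle of the upright round black knob on the gate's top rail, 135 mm above the worktop: 17 mm across, 50 mm tall, top at 156 mm; rail top at 106 mm. 130 mm from the hinge axis; gate shut: locker x = -80, y = -30 mm. Steel staples (top 123 mm above the worktop) stand on the rail 46 and 49 mm to either side and reach 36 mm back over the roof.
- gate_hinge (a point): Point on the gate's upright hinge axis, 135 mm above the worktop; axes as the locker's.
- cork_block: Brown cork sanding block, 105 x 50 x 32 mm. Bystander. Origin: centre of its underside.
- tape_roll: Cream roll of masking tape lying flat, 105 mm across, 19 mm high. Bystander. Origin: centre of its underside.
- dropper: Brown dropper bottle with a black bulb cap standing upright, 33 mm across, 102 mm tall. Bystander. Origin: centre of its underside.
Things that resemble listed ones, but are neither listed nor needed, are in the scene too. What is shaped like the wax_bar but pink or white is not meant.

How it is judged:
By the outcome, as a careful person would: the job done as asked, in the order asked, and still so for the second after the job is handed in, while the arm keeps its last pose, push and grip.
It also fails if it takes over 72 s, if anything falls off the work surface, if the arm or the gripper's body presses on something with over 40 N, if the wrist force passes 120 N, or if a joint passes its speed limit or range.

## Working session

There is one attempt and no reset: what is moved stays moved. The work goes in short steps, Python scripts to look and compute and a tool call to move; the robot and the scene stay as the last step left them, time stands still between calls to the robot, and variables do not carry over. Pictures are saved under pics/ and viewed, at most 13 in all, crops included, and the job is handed in when it is done.

Besides the shell and the picture viewer there is one more tool, called after "Call:" as a command line: name --argument value ..., lists and objects as JSON in quotes. move_arm: Moves the arm, as the interface text tells. Its arguments: {"type":"object","properties":{"series":{"type":"array"},"squeeze":{"type":"number"}},"required":["series"]}

```bash
mkdir -p pics; cat > h.py <<'E'
from bench import *
import numpy as np, cv2
from scipy.spatial.transform import Rotation as R
def rotm(a):
    a=np.array(a,float)
    if a.shape==(3,3): return a
    return R.from_rotvec(a).as_matrix() if a.size==3 else None
def snap(n,f):
    c=get_calibration(n); im=grab_frame(n); cv2.imwrite('pics/'+f+'.png',im[:,:,::-1]); return im,c
def ray(c,u,v):
    f=210/np.tan(np.radians(c['fovy'])/2)
    d=rotm(c['attitude'])@np.array([(u-c['cx'])/f,(v-c['cy'])/f,1.]); return np.array(c['position']),d
def onz(c,u,v,z):
    p,d=ray(c,u,v); return p+d*(z-p[2])/d[2]
def tri(*rs):
    A=0;b=0
    for p,d in rs:
        d=d/np.linalg.norm(d); M=np.eye(3)-np.outer(d,d); A=A+M; b=b+M@p
    return np.linalg.solve(A,b)
def proj(c,X):
    f=210/np.tan(np.radians(c['fovy'])/2)
    q=rotm(c['attitude']).T@(np.array(X)-np.array(c['position'])); return c['cx']+f*q[0]/q[2], c['cy']+f*q[1]/q[2]
def totool(dw):
    s=state(); return rotm(s['ee_rot']).T@np.array(dw)*100
E
python3 - <<'E'
from h import *
s=state(); print(s)
for n in('side','top','wrist'):
    im,c=snap(n,n+'0'); print(n,c)
E
```

```text
{'time': 0.0, 'joint_positions': array([-1.21281716,  0.62935864,  0.03845219,  1.5183751 , -0.02701229,
        0.99630292, -0.01997094]), 'qvel': array([-0.00025121,  0.00061826,  0.00045312, -0.00116714, -0.00026976,
       -0.00206246,  0.00089082]), 'joint_torque': array([ 1.02844882e-03, -5.63398218e+01,  1.22696355e+00, -1.93442702e+01,
        1.11412266e-02,  1.05730584e-02,  4.99842940e-06]), 'eef_pos': array([0.26700151, 0.59193643, 0.2303789 ]), 'ee_rot': array([-6.60598478e-01, -3.07096010e+00,  2.96398904e-03]), 'force': array([0.12158364, 1.13909842, 0.58996857]), 'moment': array([-0.01637312, -0.06080449,  0.03618614]), 'gripper_force': 0.0, 'gripper_width': 0.08542224335330133}
side {'fovy': 42.84525775946194, 'cx': 273.91749671865125, 'cy': 218.46851865674506, 'position': array([-0.78945427, -0.11778713,  0.79947268]), 'attitude': array([-1.57678891,  1.47719389, -0.9129506 ])}
top {'fovy': 57.270179722484514, 'cx': 277.9448914976111, 'cy': 208.67080080040972, 'position': array([ 0.50365476, -0.02854857,  1.23031853]), 'attitude': array([-2.14732642,  2.2055019 , -0.06761222])}
wrist {'fovy': 65.37050744489184, 'cx': 276.9060389663315, 'cy': 204.04579008897986, 'position': array([0.19535196, 0.62389904, 0.37419038]), 'attitude': array([2.41184045, 1.5578998 , 0.23975229])}
```

View pics/top0.png

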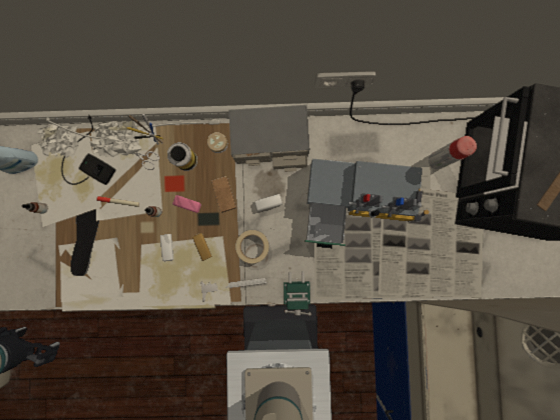

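View pics/side0.png

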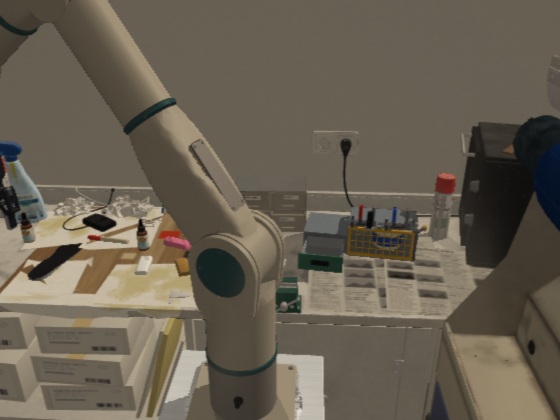

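The top view shows the locker at about (365,190), its open drawer at (325,225), the catches near (367,200) and (400,203), and a wax bar candidate at (203,247). Next I'll zoom in.

```bash
python3 - <<'E'
from h import *
a=cv2.imread('pics/top0.png');b=cv2.imread('pics/side0.png')
x=cv2.resize(a[150:265,300:435],None,fx=4.5,fy=4.5,interpolation=cv2.INTER_CUBIC)[:,:600]
y=cv2.resize(b[195:275,295:430],None,fx=4.5,fy=4.5,interpolation=cv2.INTER_CUBIC)
cv2.imwrite('pics/c1.png',x)
cv2.imwrite('pics/c2.png',y)
C=get_calibration('top');S=get_calibration('side')
# wax candidates
hsv=cv2.cvtColor(a,cv2.COLOR_BGR2HSV)
print('px203,246',hsv[246,203],a[246,203])
m=cv2.inRange(hsv,(8,110,60),(26,255,255)).astype('uint8')
for c in cv2.findContours(m,cv2.RETR_EXTERNAL,cv2.CHAIN_APPROX_NONE)[0]:
    if cv2.contourArea(c)>60:
        r=cv2.minAreaRect(c); p=onz(C,*r[0],.02); bx=[onz(C,*q,.02) for q in cv2.boxPoints(r)]
        print(np.round(r[0],1),np.round(p,3),np.round([np.linalg.norm(bx[0]-bx[1]),np.linalg.norm(bx[1]-bx[2])],3),np.round(np.array(bx)[:,:2],3).tolist())
print('tcp',proj(C,state()['eef_pos']), onz(C,325,225,0.05),onz(C,367,200,.15))
E
```

```text
px203,246 [ 18 150 124] [ 51  96 124]
[235.3 294. ] [0.333 0.126 0.02 ] [0.029 0.04 ] [[0.351, 0.143], [0.354, 0.114], [0.314, 0.109], [0.312, 0.138]]
[ 66.  261.5] [0.447 0.658 0.02 ] [0.279 0.064] [[0.309, 0.687], [0.588, 0.692], [0.586, 0.628], [0.308, 0.624]]
[129.9 254.3] [0.464 0.456 0.02 ] [0.202 0.236] [[0.568, 0.574], [0.594, 0.374], [0.361, 0.339], [0.336, 0.536]]
[395.  216.7] [ 0.56 -0.38  0.02] [0.018 0.118] [[0.559, -0.32], [0.577, -0.323], [0.561, -0.44], [0.543, -0.437]]
[359.1 213. ] [ 0.575 -0.268  0.02 ] [0.017 0.063] [[0.569, -0.236], [0.586, -0.238], [0.58, -0.301], [0.563, -0.299]]
[551.9 191.6] [ 0.626 -0.874  0.02 ] [0.124 0.032] [[0.587, -0.823], [0.684, -0.9], [0.664, -0.925], [0.567, -0.848]]
[123.2 180.3] [0.7   0.478 0.02 ] [0.17  0.025] [[0.651, 0.549], [0.767, 0.424], [0.748, 0.407], [0.633, 0.532]]
[200.  203.2] [0.619 0.233 0.02 ] [0.231 0.504] [[0.874, 0.357], [0.877, 0.126], [0.373, 0.113], [0.369, 0.337]]
tcp (np.float64(44.068882024672064), np.float64(336.46062357428787)) [ 0.53891238 -0.15682094  0.05      ] [ 0.60302966 -0.26633247  0.15      ]
```

View pics/c1.png

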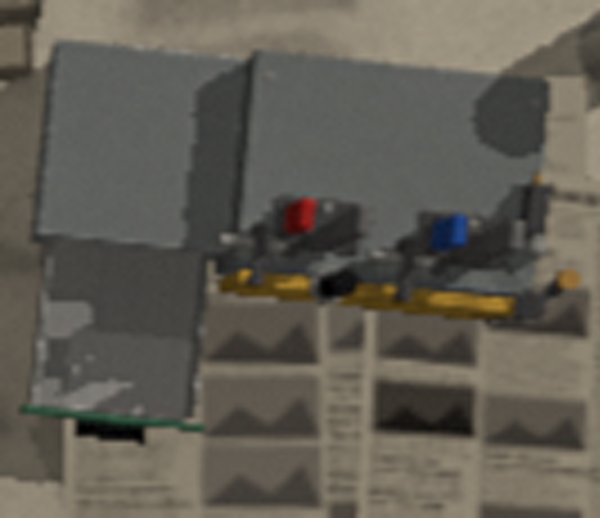

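View pics/c2.png

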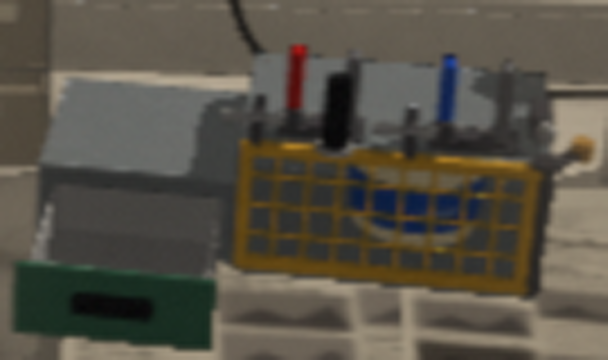

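Crops: the red tab is at (300,213) and the blue tab at (450,230) in c1, and the black knob is at (337,285). The drawer's green front runs from (25,410) to (205,428). Red is the left catch.

```bash
cat >> h.py <<'E'
def wax(im,c,roi,z=.02):
    hsv=cv2.cvtColor(im,cv2.COLOR_RGB2HSV); m=np.zeros(hsv.shape[:2],'uint8'); x0,y0,x1,y1=roi
    m[y0:y1,x0:x1]=cv2.inRange(hsv,(12,125,60),(24,255,255))[y0:y1,x0:x1]
    k=max(cv2.findContours(m,cv2.RETR_EXTERNAL,cv2.CHAIN_APPROX_NONE)[0],key=cv2.contourArea)
    r=cv2.minAreaRect(k); bx=np.array([onz(c,*q,z) for q in cv2.boxPoints(r)])
    L=[np.linalg.norm(bx[0]-bx[1]),np.linalg.norm(bx[1]-bx[2])]; d=(bx[1]-bx[0]) if L[0]>L[1] else bx[2]-bx[1]
    return np.round(r[0],1),np.round(bx.mean(0),4),np.round(L,3),np.degrees(np.arctan2(d[1],d[0]))
E
python3 - <<'E'
from h import *
a=cv2.imread('pics/top0.png')[:,:,::-1].copy();b=cv2.imread('pics/side0.png')[:,:,::-1].copy()
C=get_calibration('top');S=get_calibration('side')
print('wax',wax(a,C,(185,225,225,268)))
t=lambda u,v:(300+u/4.5,150+v/4.5); s=lambda u,v:(295+u/4.5,195+v/4.5)
BL=onz(C,*t(258,52),.1);BR=onz(C,*t(547,75),.1);HL=onz(C,*t(55,43),.068);HF=onz(C,*t(37,238),.068)
print(BL,BR,np.linalg.norm(BL-BR),HL,HF)
e=BL-BR; ya=np.arctan2(-e[0],e[1]); ya2=np.arctan2(*(HL-HF)[1::-1]); print('yaw',np.degrees(ya),np.degrees(ya2))
Rz=R.from_euler('z',ya).as_matrix()
for p,l in((BL,(72,30)),(BR,(72,-165)),(HL,(72,160)),(HF,(-62,160))): print('o',p-Rz@np.array([*l,0])/1e3)
for n,A,B in(('red',t(298,200),s(298,47)),('blue',t(452,218),s(451,57)),('knob',t(338,275),s(340,73))):
    print(n,tri(ray(C,*A),ray(S,*B)),'plane',onz(C,*A,.155))
print('pull',onz(C,*t(110,437),.041),onz(S,*s(112,305),.041), 'front', onz(C,*t(25,409),.061),onz(C,*t(205,428),.061))
E
```

```text
wax (array([202.9, 240.7]), array([0.501 , 0.2247, 0.02  ]), array([0.115, 0.073]), np.float64(-19.167294921377362))
[ 0.72287232 -0.25375281  0.1       ] [ 0.70209554 -0.44233686  0.1       ] 0.18972511003969528 [ 0.73925279 -0.12295824  0.068     ] [ 0.60668275 -0.10648188  0.068     ]
yaw -6.287064414505342 -7.084633972050545
o [ 0.64802006 -0.27568767  0.1       ]
o [ 0.64859771 -0.2704445   0.1       ]
o [ 0.65016423 -0.27411124  0.068     ]
o [ 0.65078827 -0.2723092   0.068     ]
red [ 0.61860859 -0.26668694  0.15204212] plane [ 0.61825809 -0.26374055  0.155     ]
blue [ 0.60444083 -0.36116511  0.15402802] plane [ 0.60436448 -0.35862988  0.155     ]
knob [ 0.57067823 -0.28836419  0.15700262] plane [ 0.5708019 -0.286446   0.155    ]
pull [ 0.47134545 -0.15369354  0.041     ] [ 0.47858682 -0.1530795   0.041     ] front [ 0.49210005 -0.0951842   0.061     ] [ 0.47625242 -0.21543417  0.061     ]
```

```bash
cat >> h.py <<'E'
def plan(p,yang):
    """shift cm / turn deg in the current tool frame to reach p, pointing down, tool y at world angle yang (deg)"""
    s=state(); Rt=rotm(s['ee_rot']); a=np.radians(yang); y=np.array([np.cos(a),np.sin(a),0]); z=np.array([0,0,-1.]); x=np.cross(y,z)
    D=Rt.T@np.c_[x,y,z]
    print('now',np.round(s['eef_pos'],4),'yang',round(np.degrees(np.arctan2(Rt[1,1],Rt[0,1])),1),'t',round(s['time'],2),'j',np.round(s['joint_positions'],2))
    print('shift',np.round(Rt.T@(np.array(p)-s['eef_pos'])*100,2),'turn',np.round(np.degrees(R.from_matrix(D).as_rotvec()),1))
YAW=np.radians(-7); LO=np.array([.649,-.273,0])
def loc(x,y,z): return LO+R.from_euler('z',YAW).as_matrix()@np.array([x,y,z])/1.
E
python3 - <<'E'
from h import *
a=cv2.imread('pics/top0.png')[:,:,::-1].copy();C=get_calibration('top')
print(onz(C,203,247,.02)); c=get_calibration('wrist'); Rt=rotm(state()['ee_rot'])
print('cam in tool',Rt.T@(c['position']-state()['eef_pos']),'R',np.round(Rt.T@rotm(c['attitude']),3).tolist())
plan([.485,.215,.2],120)
E
```

```text
[0.48096445 0.22483687 0.02      ]
cam in tool [ 0.07845044 -0.00064711 -0.14371253] R [[-0.0, -0.953, -0.304], [1.0, -0.0, -0.001], [0.0, -0.304, 0.953]]
now [0.2671 0.5921 0.2306] yang 65.7 t 0.15 j [-1.21  0.63  0.04  1.52 -0.03  1.   -0.02]
shift [-35.37 -25.4    3.1 ] turn [ -0.1  -0.  -54.3]
```

Call:
move_arm --series '[[0, [-5, -3.6, 0], [0, 0, -8]], [0, [-10, -7.2, 0], [0, 0, -16]], [0, [-14, -10, 0], [0, 0, -24]], [0, [-18, -13, 0.5], [0, 0, -32]], [0, [-22, -16, 1], [0, 0, -40]], [0, [-26, -19, 1.5], [0, 0, -48]], [0, [-30, -22, 2], [0, 0, -54]], [0, [-34, -24, 3], [0, 0, -54]], [0, [-35.4, -25.4, 3], [0, 0, -54]], [0, [-35.4, -25.4, 3], [0, 0, -54]], [0, [-35.4, -25.4, 3], [0, 0, -54]], [0, [-35.4, -25.4, 3], [0, 0, -54]], [0, [-35.4, -25.4, 3], [0, 0, -54]]]'

```text
time: 1.45
eef_pos: [0.4847, 0.2172, 0.2014]
ee_rot: [-0.81, 3.035, 0.001]
force: [0.4, -0.2, -0.2]
gripper_width: 0.0855
gripper_force: 0.0
```

```bash
python3 - <<'E'
from h import *
im,c=snap('wrist','w1'); plan([.482,.225,.1],120)
print(wax(im,c,(150,50,450,400)))
E
```

```text
now [0.4848 0.217  0.2015] yang 119.9 t 1.5 j [-0.33  0.5  -0.21  1.88  0.14  0.77  1.47]
shift [-0.15  0.82 10.15] turn [ 0.   0.  -0.1]
(array([244.8, 225.1]), array([0.5713, 0.2183, 0.02  ]), array([0.365, 0.166]), np.float64(-178.45894395225577))
```

View pics/w1.png

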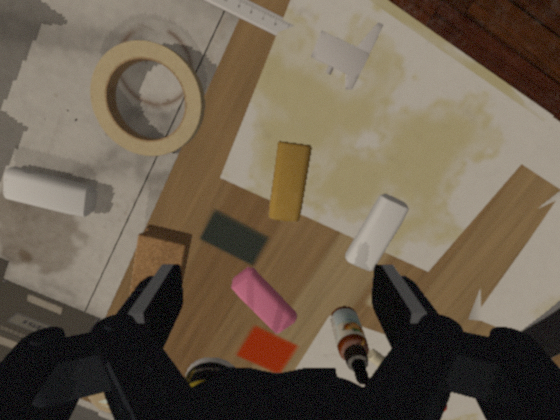

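The wax bar is at about (290,181) in the wrist view, nearly aligned with image vertical. Next I'll measure it there and check its height against the top view.

```bash
python3 - <<'E'
from h import *
im=cv2.imread('pics/w1.png')[:,:,::-1].copy(); c=get_calibration('wrist'); C=get_calibration('top')
hsv=cv2.cvtColor(im,cv2.COLOR_RGB2HSV); print(hsv[180,290],hsv[205,280],hsv[150,330],hsv[230,300])
m=np.zeros(hsv.shape[:2],'uint8'); m[130:232,255:325]=cv2.inRange(hsv,(10,165,60),(26,255,255))[130:232,255:325]
k=max(cv2.findContours(m,cv2.RETR_EXTERNAL,cv2.CHAIN_APPROX_NONE)[0],key=cv2.contourArea); r=cv2.minAreaRect(k)
for z in(.0,.02):
    bx=np.array([onz(c,*q,z) for q in cv2.boxPoints(r)]); L=[np.linalg.norm(bx[i]-bx[i+1]) for i in(0,1)]
    d=bx[1]-bx[0] if L[0]>L[1] else bx[2]-bx[1]
    print(r,bx.mean(0),np.round(L,4),np.degrees(np.arctan2(d[1],d[0])))
a=cv2.imread('pics/top0.png')[:,:,::-1].copy();h=cv2.cvtColor(a,cv2.COLOR_RGB2HSV)
m=np.zeros(h.shape[:2],'uint8'); m[228:265,188:218]=cv2.inRange(h,(10,135,60),(26,255,255))[228:265,188:218]
k=max(cv2.findContours(m,cv2.RETR_EXTERNAL,cv2.CHAIN_APPROX_NONE)[0],key=cv2.contourArea); r2=cv2.minAreaRect(k)
print(r2,onz(C,*r2[0],.02),'tri',tri(ray(c,*r[0]),ray(C,*r2[0])))
plan([*bx.mean(0)[:2],.1],120)
E
```

```text
[ 18 151 130] [ 19 166 135] [ 21  64 152] [ 16 135 108]
((291.2099914550781, 168.52999877929688), (31.39554214477539, 49.356056213378906), 8.13010311126709) [0.4702321  0.22644671 0.        ] [0.0534 0.0329] -158.23301946808883
((291.2099914550781, 168.52999877929688), (31.39554214477539, 49.356056213378906), 8.13010311126709) [0.4671172  0.22362787 0.02      ] [0.0503 0.031 ] -158.2330194680888
((201.76806640625, 246.1030731201172), (25.789794921875, 10.4580659866333), 66.03751373291016) [0.48386995 0.22868513 0.02      ] tri [ 0.4804704   0.2391672  -0.05471712]
now [0.4848 0.217  0.2015] yang 119.9 t 1.5 j [-0.33  0.5  -0.21  1.88  0.14  0.77  1.47]
shift [ 1.21  1.45 10.15] turn [ 0.   0.  -0.1]
```

```bash
python3 - <<'E'
from h import *
im=cv2.imread('pics/w1.png')[:,:,::-1].copy(); c=get_calibration('wrist'); C=get_calibration('top')
hsv=cv2.cvtColor(im,cv2.COLOR_RGB2HSV)
m=np.zeros(hsv.shape[:2],'uint8'); m[130:232,255:325]=cv2.inRange(hsv,(17,143,115),(26,255,255))[130:232,255:325]
m=cv2.morphologyEx(m,cv2.MORPH_OPEN,np.ones((3,3)))
k=max(cv2.findContours(m,cv2.RETR_EXTERNAL,cv2.CHAIN_APPROX_NONE)[0],key=cv2.contourArea); r=cv2.minAreaRect(k)
print(cv2.boxPoints(r))
for z in(.0,.02):
    bx=np.array([onz(c,*q,z) for q in cv2.boxPoints(r)]); L=[np.linalg.norm(bx[i]-bx[i+1]) for i in(0,1)]
    d=bx[1]-bx[0] if L[0]>L[1] else bx[2]-bx[1]
    print(bx.mean(0),np.round(L,4),np.degrees(np.arctan2(d[1],d[0])))
print('tri',tri(ray(c,*r[0]),ray(C,202.8,246.3)))
E
```

```text
[[267.40005 218.20001]
 [278.24008 142.32   ]
 [305.96005 146.28   ]
 [295.12003 222.16   ]]
[0.48651308 0.23021672 0.        ] [0.0852 0.0293] -158.27773912460407
[0.48245475 0.22717942 0.02      ] [0.0802 0.0276] -158.27773912460404
tri [0.48306872 0.22786118 0.00977651]
```

Call:
move_arm --series '[[0, [-0.4, 0.9, 3], [0, 0, 8]], [0, [-0.4, 0.9, 7], [0, 0, 8]], [0, [-0.4, 0.9, 11], [0, 0, 8]], [0, [-0.4, 0.9, 15], [0, 0, 8]], [0, [-0.4, 0.9, 18], [0, 0, 8]], [0, [-0.4, 0.9, 19.4], [0, 0, 8]], [0, [-0.4, 0.9, 19.6], [0, 0, 8]], [0.4, [-0.4, 0.9, 19.6], [0, 0, 8]], [0.8, [-0.4, 0.9, 19.6], [0, 0, 8]], [0.8, [-0.4, 0.9, 19.6], [0, 0, 8]], [0.8, [-0.4, 0.9, 19.6], [0, 0, 8]], [0.8, [-0.4, 0.9, 19.6], [0, 0, 8]], [0.8, [-0.4, 0.9, 19.6], [0, 0, 8]]]' --squeeze 30

```text
time: 2.8
eef_pos: [0.4854, 0.2258, 0.0067]
ee_rot: [-0.592, 3.083, 0.001]
force: [-0.3, -0.2, 6.5]
gripper_width: 0.0334
gripper_force: 29.5
```

Call:
move_arm --series '[[0.8, [0, 0, -3], [0, 0, 0]], [0.8, [0, 0, -7], [0, 0, 0]], [0.8, [1, -4, -10], [0, 0, 5]], [0.8, [2, -8.5, -12], [0, 0, 10]], [0.8, [3, -13, -14], [0, 0, 15]], [0.8, [4, -17.5, -16], [0, 0, 20]], [0.8, [5, -22, -18], [0, 0, 25]], [0.8, [6, -26, -20], [0, 0, 29]], [0.8, [7, -30.5, -20], [0, 0, 29]], [0.8, [8, -35, -20], [0, 0, 29]], [0.8, [9, -38, -20], [0, 0, 29]], [0.8, [9, -38.4, -20], [0, 0, 29]], [0.8, [9, -38.4, -20], [0, 0, 29]], [0.8, [9, -38.4, -20], [0, 0, 29]], [0.8, [9, -38.4, -20], [0, 0, 29]]]'

```text
time: 4.3
eef_pos: [0.543, -0.1628, 0.2054]
ee_rot: [-0.195, -3.135, -0.002]
force: [-0.7, 0.1, 0.3]
gripper_width: 0.033
gripper_force: 30.9
```

```bash
python3 - <<'E'
from h import *
im,c=snap('wrist','w2'); plan([.544,-.164,.1],83); print(state()['gripper_width'])
for p in((-.062-.110-.009,.042,.061),(-.181,.148,.061),(-.062,.095,.068)): print(proj(c,loc(*p)))
E
```

```text
now [ 0.5431 -0.163   0.2054] yang 82.9 t 4.35 j [ 0.28  0.54 -0.06  1.78  0.04  0.82  1.65]
shift [-0.1  -0.1  10.54] turn [ 0.  -0.  -0.1]
0.033303710124021474
(np.float64(213.44246654931192), np.float64(119.83156904956492))
(np.float64(337.58580287811805), np.float64(119.5100224885153))
(np.float64(275.961635986791), np.float64(250.09572711670234))
```

View pics/w2.png

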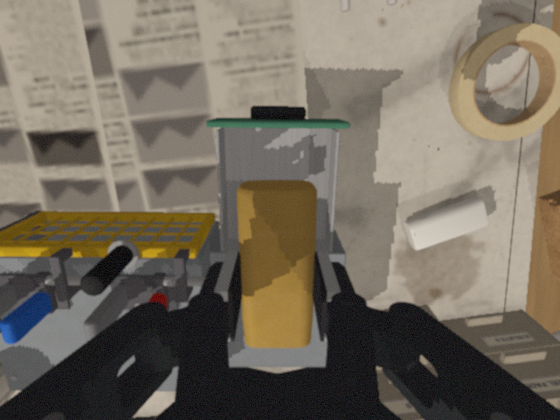

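The bar is centred over the drawer, which spans u≈217–338 with its front edge at v≈122, and the two are aligned to within about 3 mm.

Call:
move_arm --series '[[0.8, [-0.3, 0.3, 4], [0, 0, 0]], [0.8, [-0.3, 0.3, 8], [0, 0, 0]], [0.8, [-0.3, 0.3, 12], [0, 0, 0]], [0.8, [-0.3, 0.3, 15], [0, 0, 0]], [0.8, [-0.3, 0.3, 17], [0, 0, 0]], [0.8, [-0.3, 0.3, 17.9], [0, 0, 0]], [0.8, [-0.3, 0.3, 17.9], [0, 0, 0]], [0.8, [-0.3, 0.3, 17.9], [0, 0, 0]], [0.35, [-0.3, 0.3, 17.9], [0, 0, 0]], [0.35, [-0.3, 0.3, 17.9], [0, 0, 0]], [0.35, [-0.3, 0.3, 17.9], [0, 0, 0]], [0.35, [-0.3, 0.3, 17.9], [0, 0, 0]]]'

```text
time: 5.55
eef_pos: [0.5466, -0.1624, 0.0268]
ee_rot: [0.2, 3.134, -0.0]
force: [-0.1, -0.3, -0.1]
gripper_width: 0.0552
gripper_force: 0.0
```

Call:
move_arm --series '[[0.35, [0, 0, -3], [0, 0, 0]], [0.35, [0, 0, -7], [0, 0, 0]], [0.35, [1, 0, -11], [0, 0, 0]], [0.6, [5, 0, -14], [0, 0, 0]], [0.9, [9, 0, -15], [0, 0, 0]], [1, [11.5, 0, -15], [0, 0, 0]], [1, [11.5, 0, -15], [0, 0, 0]], [1, [11.5, 0, -15], [0, 0, 0]]]'

```text
time: 6.35
eef_pos: [0.4326, -0.1478, 0.1768]
ee_rot: [0.2, 3.134, -0.0]
force: [0.6, -0.0, -0.2]
gripper_width: 0.0
gripper_force: 0.0
```

```bash
python3 - <<'E'
from h import *
im,c=snap('wrist','w3'); T,C=snap('top','t3'); plan(loc(-.225,.097,.036),83)
for I,k,n in((im,c,'w'),(T,C,'t')):
    h=cv2.cvtColor(I,cv2.COLOR_RGB2HSV); m=cv2.inRange(h,(15,135,50),(26,255,255)); m[:, :150]=0
    cs=[q for q in cv2.findContours(m,cv2.RETR_EXTERNAL,cv2.CHAIN_APPROX_NONE)[0] if cv2.contourArea(q)>80]
    for q in cs:
        r=cv2.minAreaRect(q); bx=np.array([onz(k,*p,.037) for p in cv2.boxPoints(r)])
        p=bx.mean(0)-LO; print(n,np.round(r[0]),np.round(np.linalg.norm(np.diff(bx,axis=0),axis=1)[:2],3),'local',np.round(R.from_euler('z',-YAW).apply(p),3))
x=cv2.resize(T[190:255,290:380],None,fx=5,fy=5); cv2.imwrite('pics/m3.png',np.vstack([cv2.resize(im,(450,337)),x[:260]])[:,:,::-1])
E
```

```text
now [ 0.4336 -0.1478  0.1764] yang 82.7 t 6.45 j [ 0.31  0.44 -0.06  2.09  0.05  0.6   1.66]
shift [-0.38 -0.1  14.04] turn [-0.   0.1 -0.3]
t [395. 217.] [0.017 0.114] local [-0.077 -0.111  0.037]
t [326. 223.] [0.081 0.031] local [-0.116  0.099  0.037]
```

View pics/m3.png

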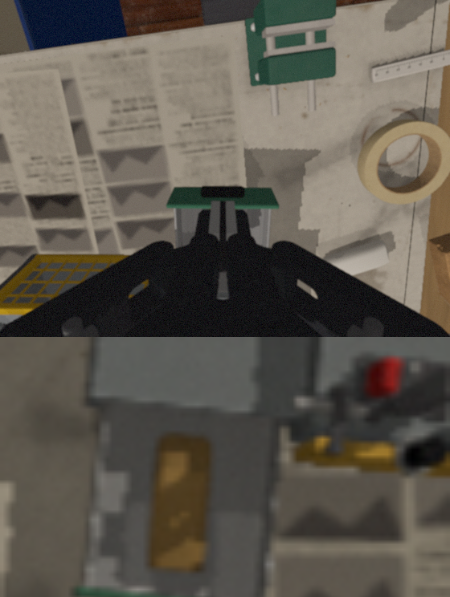

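The bar lies flat in the drawer, near local (-116,99). The pull is about 37 mm ahead of the fingertips, so next I push the drawer.

Call:
move_arm --series '[[1, [0, 0, 4], [0, 0, 0]], [1, [0, 0, 8], [0, 0, 0]], [1, [0, 0, 12], [0, 0, 0]], [1, [0, 0, 14], [0, 0, 0]], [1, [0, 0, 14], [0, 0, 0]], [1, [-2, 0, 14], [0, 0, 0]], [1, [-3, 0, 14], [0, 0, 0]], [1, [-4, 0, 14], [0, 0, 0]], [1, [-5, 0, 14], [0, 0, 0]], [1, [-6, 0, 14], [0, 0, 0]], [1, [-7, 0, 14], [0, 0, 0]], [1, [-8, 0, 14], [0, 0, 0]], [1, [-9, 0, 14], [0, 0, 0]], [1, [-10, 0, 14], [0, 0, 0]], [1, [-11, 0, 14], [0, 0, 0]], [1, [-11.7, 0, 14], [0, 0, 0]], [1, [-12.4, 0, 14], [0, 0, 0]], [1, [-12.8, 0, 14], [0, 0, 0]], [1, [-13.2, 0, 14], [0, 0, 0]], [1, [-13.2, 0, 14], [0, 0, 0]]]'

```text
time: 8.45
eef_pos: [0.5641, -0.1643, 0.0363]
ee_rot: [0.199, 3.134, 0.0]
force: [0.0, 0.4, -0.2]
gripper_width: 0.0004
gripper_force: 0.0
```

Call:
move_arm --series '[[1, [-0.3, 0, 0], [0, 0, 0]], [1, [-0.6, 0, 0], [0, 0, 0]], [1, [-0.8, 0, 0], [0, 0, 0]], [1, [-1.0, 0, 0], [0, 0, 0]], [1, [-1.0, 0, 0], [0, 0, 0]]]'

```text
time: 8.95
eef_pos: [0.5731, -0.1654, 0.0362]
ee_rot: [-0.199, -3.135, -0.0]
force: [-0.8, 0.8, 0.8]
gripper_width: -0.0002
gripper_force: 0.8
```

Call:
move_arm --series '[[1, [-0.3, 0, 0], [0, 0, 0]], [1, [-0.5, 0, 0], [0, 0, 0]], [1, [-0.7, 0, 0], [0, 0, 0]], [1, [-0.7, 0, 0], [0, 0, 0]]]'

```text
time: 9.35
eef_pos: [0.5732, -0.1656, 0.0356]
ee_rot: [-0.199, -3.121, -0.002]
force: [-13.1, 1.7, 10.3]
gripper_width: 0.0001
gripper_force: 6.8
```

Call:
move_arm --series '[[1, [2, 0, 0], [0, 0, 0]], [1, [4, 0, 0], [0, 0, 0]], [0.8, [4, 0, -5], [0, 0, 0]], [0.6, [4, 0, -10], [0, 0, 0]], [0.4, [3, 0, -14.5], [0, 0, 0]], [0.2, [1, -2, -18], [0, 0, 0]], [0.2, [-1, -6, -20], [0, 0, 0]], [0.2, [-3, -10, -22], [0, 0, 0]], [0.2, [-5, -14, -22.4], [0, 0, 0]], [0.2, [-5, -15.7, -22.4], [0, 0, 0]], [0.2, [-5, -15.7, -22.4], [0, 0, 0]], [0.2, [-5, -15.7, -22.4], [0, 0, 0]]]'

```text
time: 10.55
eef_pos: [0.6096, -0.3271, 0.2596]
ee_rot: [-0.199, -3.135, -0.003]
force: [-0.3, 0.6, -0.3]
gripper_width: 0.0686
gripper_force: 0.0
```

```bash
python3 - <<'E'
from h import *
im,c=snap('wrist','w4'); T,C=snap('top','t4'); plan(loc(-.031,-.06,.26),83); print(state()['gripper_width'],state()['force'])
for n,p in(('rtab',(-.031,.003,.155)),('btab',(-.034,-.092,.155)),('knob',(-.08,-.03,.156)),('pull',(-.077,.097,.047))): print(n,np.round(proj(c,loc(*p))),np.round(proj(C,loc(*p)),1))
E
```

```text
now [ 0.6102 -0.3257  0.26  ] yang 82.9 t 10.65 j [ 0.48  0.67 -0.06  1.35  0.04  1.13  1.87]
shift [-0.11 -0.29  0.  ] turn [ 0.1 -0.  -0.1]
0.06831356246939435 [-0.02883929  0.37828177  0.15136476]
rtab [355. 205.] [367.1 194.3]
btab [235. 202.] [401.  198.5]
knob [315. 143.] [377.6 212.8]
pull [422. 133.] [327.8 210.2]
```

View pics/w4.png

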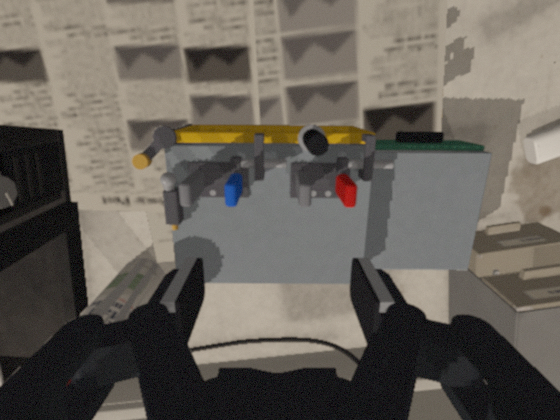

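The drawer is shut. The red tab top is near (349,199) and the blue near (232,200); the fixed grips are at (305,195) and (185,190), and the knob top is at (316,143). Now I'll compute positions from the masks.

```bash
python3 - <<'E'
from h import *
c=get_calibration('wrist');C=get_calibration('top');S=get_calibration('side')
def msk(f,lo,hi,roi):
    h=cv2.cvtColor(cv2.imread(f),cv2.COLOR_BGR2HSV);m=cv2.inRange(h,lo,hi);k=np.zeros_like(m);x0,y0,x1,y1=roi;k[y0:y1,x0:x1]=m[y0:y1,x0:x1];v,u=np.nonzero(k);return u,v
L=lambda p:np.round(R.from_euler('z',-YAW).apply(p-LO),4)
for n,w,t,s in(('red',((0,150,50),(8,255,255),(320,160,370,215)),(300,150,435,220),(295,195,430,225)),('blue',((110,120,40),(128,255,255),(215,160,250,215)),(300,150,435,220),(385,195,400,225))):
    u,v=msk('pics/w4.png',*w); b=v>=v.max()-3; ub=(u[b].min()+u[b].max())/2; print(n,'w',u.min(),u.max(),v.min(),v.max(),'bottom u',u[b].min(),u[b].max())
    p=onz(c,ub,v.max()+.5,.155); print('  top centre local',L(p)-[.01,0,0])
    ut,vt=msk('pics/t4.png',w[0],w[1],t); 
    if len(ut): print('  top view',ut.min(),ut.max(),vt.min(),vt.max(), 'far top corner tri z',tri(ray(c,ub,v.max()+.5),ray(C,(ut.min()+ut.max())/2,vt.min()))[2].round(3))
    us,vs=msk('pics/side0.png',w[0],w[1],s)
    if len(us): i=vs<=vs.min()+1; print('  side', us[i].mean(),vs.min(), 'tri',L(tri(ray(c,ub,v.max()+.5),ray(S,us[i].mean(),vs.min()))))
print('knob top',L(onz(c,316,143,.156)))
plan(loc(-.036,-.018,.13),83)
E
```

```text
red w 336 355 174 206 bottom u 344 354
  top centre local [-0.0392  0.0002  0.155 ]
  top view 363 369 194 201 far top corner tri z 0.144
  side 361.0 205 tri [-0.0285  0.0009  0.1528]
blue w 224 241 173 206 bottom u 226 236
  top centre local [-0.0395 -0.0941  0.155 ]
  top view 396 403 198 205 far top corner tri z 0.15
  side 394.3333333333333 207 tri [-0.0296 -0.0933  0.1549]
knob top [-0.0798 -0.028   0.156 ]
now [ 0.6102 -0.3257  0.26  ] yang 82.9 t 10.65 j [ 0.48  0.67 -0.06  1.35  0.04  1.13  1.87]
shift [ 0.39  3.88 13.01] turn [ 0.1 -0.  -0.1]
```

Call:
move_arm --series '[[0.2, [0.6, 3.9, 2], [0, 0, 0]], [0.2, [0.6, 3.9, 6], [0, 0, 0]], [0.2, [0.6, 3.9, 10], [0, 0, 0]], [0.2, [0.6, 3.9, 12], [0, 0, 0]], [0.2, [0.6, 3.9, 13], [0, 0, 0]], [0.2, [0.6, 3.9, 13], [0, 0, 0]], [0.4, [0.6, 3.9, 13], [0, 0, 0]], [0.43, [0.6, 3.9, 13], [0, 0, 0]], [0.43, [0.6, 3.9, 13], [0, 0, 0]]]' --squeeze 30

```text
time: 11.55
eef_pos: [0.61, -0.2885, 0.1319]
ee_rot: [0.199, 3.132, 0.001]
force: [1.3, 1.9, 2.3]
gripper_width: 0.0488
gripper_force: 1.1
```

Call:
move_arm --series '[[0.48, [0, -0.1, 0], [0, 0, 0]], [0.54, [0, -0.3, 0], [0, 0, 0]], [0.6, [0, -0.5, 0], [0, 0, 0]], [0.68, [0, -0.7, 0], [0, 0, 0]], [0.75, [0, -0.7, 0], [0, 0, 0]], [0.75, [0, -0.7, 0], [0, 0, 0]], [0.75, [0, -0.7, 0], [0, 0, 0]], [0.75, [0, -0.7, 0], [0, 0, 0]]]'

```text
time: 12.35
eef_pos: [0.6091, -0.2942, 0.1315]
ee_rot: [0.2, 3.133, 0.004]
force: [0.8, 5.2, 8.3]
gripper_width: 0.0305
gripper_force: 31.1
```

```bash
python3 - <<'E'
from h import *
T,C=snap('top','t5'); plan(loc(-.038,-.018,.13),83);s=state();print(s['force'],s['gripper_width'],s['gripper_force'])
E
```

```text
now [ 0.6091 -0.2942  0.1315] yang 82.7 t 12.4 j [ 0.44  0.77 -0.06  1.53  0.05  0.84  1.81]
shift [0.1  0.79 0.15] turn [ 0.2  0.1 -0.3]
[1.16590389 5.21236084 7.33413963] 0.030621870204369888 31.121009588241577
```

Call:
move_arm --series '[[0.8, [0, 0, 0], [0, 0, 0]], [0.8, [0, 0, 0], [0, 0, 0]], [0.8, [0, 0, 0], [0, 0, 0]]]' --squeeze 50

```text
time: 12.7
eef_pos: [0.609, -0.2944, 0.1317]
ee_rot: [0.2, 3.133, 0.004]
force: [0.1, 4.2, 9.0]
gripper_width: 0.0293
gripper_force: 50.6
```

Call:
move_arm --series '[[0.4, [0, 0, 0], [0, 0, 0]], [0.2, [0, 0.3, 0], [0, 0, 0]], [0.2, [0, 0.3, 0], [0, 0, 0]], [0.2, [0, 0.3, -2], [0, 0, 0]], [0.2, [0, 0.3, -5], [0, 0, 0]], [0.2, [0, -3, -6], [0, 0, 0]], [0.2, [0, -6.5, -6], [0, 0, 0]], [0.2, [0, -8.6, -6], [0, 0, 0]], [0.2, [0, -8.6, -6], [0, 0, 0]], [0.2, [0, -8.6, -6], [0, 0, 0]]]' --squeeze 30

```text
time: 13.7
eef_pos: [0.5964, -0.3812, 0.1893]
ee_rot: [-0.201, -3.134, -0.002]
force: [0.7, -0.2, 0.1]
gripper_width: 0.0686
gripper_force: 0.0
```

```bash
python3 - <<'E'
from h import *
im,c=snap('wrist','w6'); T,C=snap('top','t6');plan(loc(-.038,-.112,.13),83)
h=cv2.cvtColor(T,cv2.COLOR_RGB2HSV)
for n,lo,hi in(('red',(0,150,50),(8,255,255)),('blue',(110,120,40),(128,255,255))):
    m=cv2.inRange(h,lo,hi);v,u=np.nonzero(m[150:220,300:435]); 
    if len(u):print(n,u.min()+300,u.max()+300,v.min()+150,v.max()+150)
    m=cv2.inRange(cv2.cvtColor(im,cv2.COLOR_RGB2HSV),lo,hi)[100:330,150:480];v,u=np.nonzero(m);print(' w',(u.min()+150,u.max()+150,v.min()+100,v.max()+100) if len(u) else 0)
E
```

```text
now [ 0.5974 -0.3794  0.1896] yang 82.8 t 13.8 j [ 0.56  0.76 -0.06  1.37  0.05  1.01  1.93]
shift [-0.03 -0.02  5.96] turn [ 0.1 -0.  -0.2]
red 368 374 195 202
 w (np.int64(411), np.int64(453), np.int64(205), np.int64(252))
blue 396 403 201 205
 w (np.int64(297), np.int64(316), np.int64(203), np.int64(252))
```

The red tab moved 5 px, about 14 mm, so it's fully squeezed. Next is blue.

Call:
move_arm --series '[[0.2, [0, 0, 3], [0, 0, 0]], [0.2, [0, 0, 5], [0, 0, 0]], [0.2, [0, 0, 6], [0, 0, 0]], [0.2, [0, 0, 6], [0, 0, 0]], [0.4, [0, 0, 6], [0, 0, 0]], [0.43, [0, 0, 6], [0, 0, 0]], [0.48, [0, -0.1, 6], [0, 0, 0]], [0.54, [0, -0.3, 6], [0, 0, 0]], [0.6, [0, -0.5, 6], [0, 0, 0]], [0.68, [0, -0.7, 6], [0, 0, 0]], [0.75, [0, -0.7, 6], [0, 0, 0]], [0.75, [0, -0.7, 6], [0, 0, 0]], [0.75, [0, -0.7, 6], [0, 0, 0]], [0.75, [0, -0.7, 6], [0, 0, 0]], [0.75, [0, -0.7, 6], [0, 0, 0]]]' --squeeze 40

```text
time: 15.3
eef_pos: [0.5971, -0.3886, 0.1328]
ee_rot: [0.201, 3.132, -0.0]
force: [-1.3, 0.6, 9.2]
gripper_width: 0.0297
gripper_force: 42.7
```

Call:
move_arm --series '[[0.4, [0, 0, 0], [0, 0, 0]], [0.2, [0, 0.3, 0], [0, 0, 0]], [0.2, [0, 0.3, 0], [0, 0, 0]], [0.2, [0, 0.3, -2], [0, 0, 0]], [0.2, [0, 0.3, -5], [0, 0, 0]], [0.4, [1, 2, -7], [0, 0, 6]], [0.58, [3, 5, -7], [0, 0, 13]], [0.58, [4.2, 8, -7], [0, 0, 20]], [0.58, [4.2, 9, -7], [0, 0, 20]], [0.58, [4.2, 9, -7], [0, 0, 20]], [0.58, [4.2, 9, -7], [0, 0, 20]]]'

```text
time: 16.4
eef_pos: [0.5662, -0.2951, 0.2003]
ee_rot: [0.74, 3.053, -0.002]
force: [-0.3, 0.2, -0.7]
gripper_width: 0.0359
gripper_force: 0.0
```

```bash
python3 - <<'E'
from h import *
im,c=snap('wrist','w7'); T,C=snap('top','t7');plan(loc(-.08,-.029,.118),63);print(state()['gripper_width'],proj(c,loc(-.08,-.029,.156)))
h=cv2.cvtColor(T,cv2.COLOR_RGB2HSV); m=cv2.inRange(h,(110,120,40),(128,255,255));v,u=np.nonzero(m[150:220,380:435]); print(u.min()+380,u.max()+380,v.min()+150,v.max()+150) if len(u) else print('hidden')
E
```

```text
now [ 0.5657 -0.2958  0.2   ] yang 62.6 t 16.5 j [ 0.42  0.64  0.04  1.59 -0.03  0.91  1.55]
shift [0.15 0.36 8.2 ] turn [-0.1  0.  -0.4]
0.03601431000260074 (np.float64(282.5757011250478), np.float64(230.05280889536598))
hidden
```

View pics/w7.png

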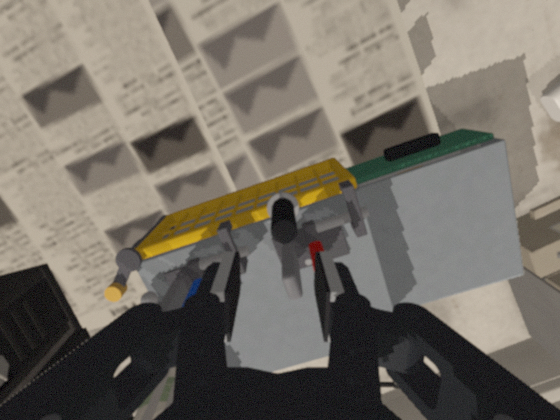

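The knob top is at (284,227), within 3 px of the prediction, so I'll descend and grip it.

Call:
move_arm --series '[[0.58, [0.2, 0.4, 3], [0, 0, 0]], [0.58, [0.2, 0.4, 6], [0, 0, 0]], [0.58, [0.2, 0.4, 7.5], [0, 0, 0]], [0.58, [0.2, 0.4, 8], [0, 0, 0]], [0.58, [0.2, 0.4, 8], [0, 0, 0]], [0.7, [0.2, 0.4, 8], [0, 0, 0]], [0.9, [0.2, 0.4, 8], [0, 0, 0]], [0.9, [0.2, 0.4, 8], [0, 0, 0]], [0.9, [0.2, 0.4, 8], [0, 0, 0]], [0.9, [0.2, 0.4, 8], [0, 0, 0]]]' --squeeze 60

```text
time: 17.5
eef_pos: [0.5666, -0.2904, 0.1218]
ee_rot: [0.741, 3.05, -0.002]
force: [-0.3, -0.7, 6.3]
gripper_width: 0.0154
gripper_force: 58.5
```

```bash
python3 - <<'E'
from h import *
s=state(); plan(loc(-.08,-.03,.118),63); p=s['eef_pos']; Rt=rotm(s['ee_rot'])
print(np.round(s['force'],1),s['gripper_width'],s['gripper_force'])
R_=.130; th0=YAW  # gate dir from hinge to knob = local +y
g=R.from_euler('z',YAW).apply([0,1,0]); H=p-R_*g; print('hinge local',R.from_euler('z',-YAW).apply(H-LO))
for d in list(range(0,95,5)):
    q=H+R_*R.from_euler('z',d,degrees=True).apply(g); print(d,np.round(Rt.T@(q-p)*100,1), 'turn',round(-d*45/86))
E
```

```text
now [ 0.5666 -0.2904  0.1218] yang 62.7 t 17.5 j [ 0.41  0.73  0.03  1.66 -0.03  0.75  1.55]
shift [-0.06 -0.27  0.38] turn [-0.   0.2 -0.3]
[-0.3 -0.7  6.3] 0.01544322848614522 58.47609579563141
hinge local [-0.07966734 -0.15728682  0.12178706]
0 [0. 0. 0.] turn 0
5 [ 1.  -0.4 -0. ] turn -3
10 [ 2. -1. -0.] turn -5
15 [ 3.  -1.6 -0. ] turn -8
20 [ 3.9 -2.3 -0. ] turn -10
25 [ 4.7 -3.  -0. ] turn -13
30 [ 5.5 -3.9 -0. ] turn -16
35 [ 6.2 -4.8 -0. ] turn -18
40 [ 6.8 -5.8 -0. ] turn -21
45 [ 7.3 -6.8 -0. ] turn -24
50 [ 7.7 -7.8 -0. ] turn -26
55 [ 8.1 -8.9 -0. ] turn -29
60 [  8.3 -10.   -0. ] turn -31
65 [  8.4 -11.1  -0. ] turn -34
70 [  8.5 -12.3  -0. ] turn -37
75 [  8.4 -13.4  -0. ] turn -39
80 [  8.3 -14.5  -0. ] turn -42
85 [  8.  -15.6  -0. ] turn -44
90 [  7.7 -16.7  -0. ] turn -47
```

Call:
move_arm --series '[[0.9, [0.5, -0.2, 0], [0, 0, -1]], [0.9, [1, -0.4, 0], [0, 0, -3]], [0.9, [1.5, -0.7, 0], [0, 0, -4]], [0.9, [2, -1, 0], [0, 0, -5]], [0.9, [2.5, -1.3, 0], [0, 0, -7]], [0.9, [3, -1.6, 0], [0, 0, -8]], [0.9, [3.9, -2.3, 0], [0, 0, -10]], [0.9, [4.7, -3, 0], [0, 0, -13]], [0.9, [5.5, -3.9, 0], [0, 0, -16]], [0.9, [5.5, -3.9, 0], [0, 0, -16]]]'

```text
time: 18.5
eef_pos: [0.5002, -0.2981, 0.1217]
ee_rot: [0.304, 3.123, 0.001]
force: [3.5, 1.2, 7.3]
gripper_width: 0.015
gripper_force: 59.1
```

Call:
move_arm --series '[[0.9, [0.5, -0.3, 0], [0, 0, -1]], [0.9, [0.9, -0.7, 0], [0, 0, -2]], [0.9, [1.8, -1.5, 0], [0, 0, -5]], [0.9, [2.5, -2.3, 0], [0, 0, -7]], [0.9, [3.2, -3.1, 0], [0, 0, -10]], [0.9, [3.9, -4.1, 0], [0, 0, -13]], [0.9, [4.4, -5.1, 0], [0, 0, -15]], [0.9, [4.8, -6.1, 0], [0, 0, -18]], [0.9, [5.2, -7.2, 0], [0, 0, -21]], [0.9, [5.4, -8.3, 0], [0, 0, -23]], [0.9, [5.6, -9.4, 0], [0, 0, -26]], [0.9, [5.6, -10.5, 0], [0, 0, -28]], [0.9, [5.6, -11.1, 0], [0, 0, -29]], [0.9, [5.6, -11.1, 0], [0, 0, -29]], [0.9, [5.6, -11.1, 0], [0, 0, -29]]]'

```text
time: 20.0
eef_pos: [0.4163, -0.394, 0.1215]
ee_rot: [0.482, -3.094, -0.011]
force: [-12.4, 6.9, 24.3]
gripper_width: 0.0154
gripper_force: 61.5
```

```bash
python3 - <<'E'
from h import *
T,C=snap('top','t8'); sd,S=snap('side','s8'); plan(loc(-.21,-.16,.12),108); s=state(); print(np.round(s['force'],1),s['gripper_width'],s['gripper_force'])
H=loc(-.0797,-.159,.12); d=R.from_euler('z',-YAW).apply(s['eef_pos']-H); print('open rad',np.arctan2(-d[0],d[1]),np.hypot(*d[:2]))
x=cv2.resize(T[160:290,310:440],None,fx=4,fy=4); y=cv2.resize(sd[185:315,280:460],None,fx=2.2,fy=2.2); y=cv2.copyMakeBorder(y,0,520-y.shape[0],0,0,0)
cv2.imwrite('pics/m8.png',np.hstack([x,y])[:,:800,::-1])
E
```

```text
now [ 0.4163 -0.394   0.1215] yang 107.7 t 20.1 j [ 0.85  0.67 -0.22  1.82  0.22  0.68  2.38]
shift [-0.08 -1.31  0.14] turn [ 0.5 -0.5 -0.3]
[-12.6   5.8  24.2] 0.015514021148592325 61.48887634277344
open rad 1.4935541102699972 0.13692948237649466
```

View pics/m8.png

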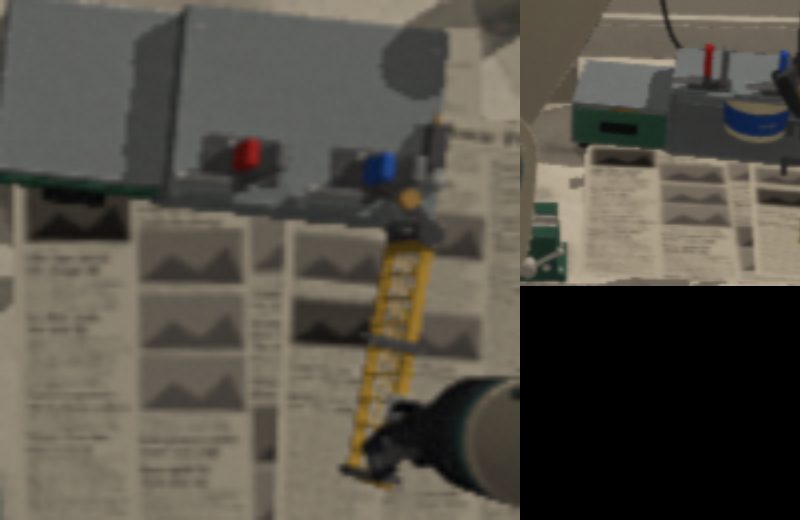

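Call:
move_arm --series '[[0.9, [0.2, 0, -0.1], [0, 0, 0]], [0.9, [0.4, 0.1, -0.3], [0, 0, 0]], [0.9, [0.5, 0.1, -0.4], [0, 0, 0]], [0.9, [0.5, 0.1, -0.4], [0, 0, 0]]]'

```text
time: 20.5
eef_pos: [0.4163, -0.3943, 0.1219]
ee_rot: [0.486, -3.101, -0.009]
force: [2.7, 3.7, -18.3]
gripper_width: 0.0152
gripper_force: 59.3
```

Call:
move_arm --series '[[0.9, [0, 0, 0.1], [0, 0, 0]], [0.9, [0, 0, 0.2], [0, 0, 0]], [0.9, [0, 0, 0.2], [0, 0, 0]], [0.9, [0, 0, 0.2], [0, 0, 0]], [0.9, [0, 0, 0.2], [0, 0, 0]]]'

```text
time: 21.0
eef_pos: [0.4161, -0.3957, 0.1218]
ee_rot: [0.485, -3.101, -0.005]
force: [-0.2, 5.1, -9.0]
gripper_width: 0.0157
gripper_force: 60.2
```

```bash
python3 - <<'E'
from h import *
s=state(); print(np.round(s['force'],1),s['eef_pos'],s['time'])
im=cv2.imread('pics/t8.png'); C=get_calibration('top')
# gate rail direction from yellow mask at z=.106; locker front direction from YAW
h=cv2.cvtColor(im,cv2.COLOR_BGR2HSV); m=cv2.inRange(h,(15,140,60),(26,255,255)); v,u=np.nonzero(m[215:285,390:425])
P=np.array([onz(C,a+390,b+215,.1)[:2] for a,b in zip(u,v)]); l=cv2.fitLine(P.astype('f4'),cv2.DIST_HUBER,0,.01,.01).ravel()
print('gate angle from locker -x (deg)',(np.degrees(np.arctan2(l[1],l[0]))-np.degrees(YAW)+90)%180-90)
E
```

```text
[-0.2  5.1 -9. ] [ 0.41605978 -0.39572455  0.12181107] 21.0
gate angle from locker -x (deg) -13.089611053466797
```

```bash
python3 - <<'E'
from h import *
C=get_calibration('top')
for a,b,z in(((418,222.5),(411.2,258.8),.1),((407.5,222.5),(398,276),.01)):
    A=onz(C,*a,z);B=onz(C,*b,z); d=R.from_euler('z',-YAW).apply(B-A); print(A,B,'open deg',np.degrees(np.arctan2(-d[0],d[1])))
T,C=snap('top','t9'); w,c=snap('wrist','w9')
x=cv2.resize(T[205:290,385:440],None,fx=7,fy=7,interpolation=cv2.INTER_CUBIC)[:560]; w=cv2.resize(w,(410,308)); w=cv2.copyMakeBorder(w,0,x.shape[0]-308,0,0,0)
cv2.imwrite('pics/m9.png',np.hstack([x,w])[:,:,::-1]); print(x.shape)
E
```

```text
[ 0.53748511 -0.4230701   0.1       ] [ 0.43267306 -0.39779552  0.1       ] open deg 83.44241732147162
[ 0.5410614  -0.42149938  0.01      ] [ 0.37470588 -0.38334842  0.01      ] open deg 84.08348495564283
(560, 385, 3)
```

View pics/m9.png

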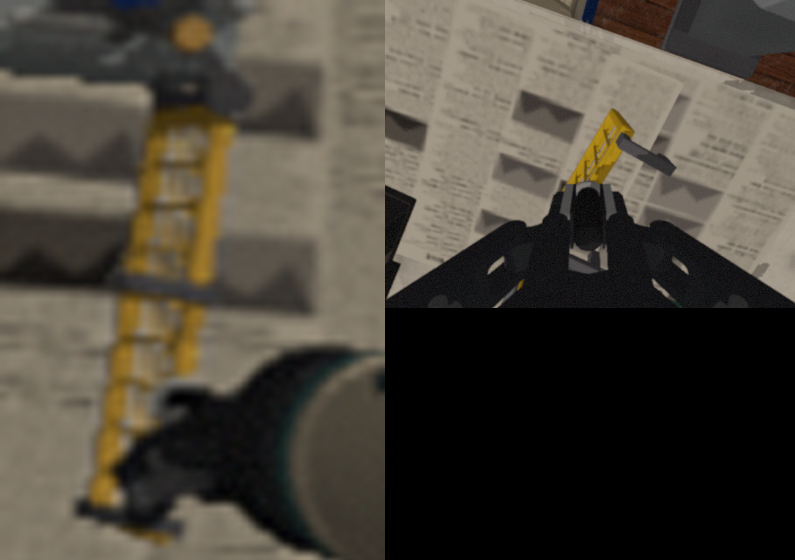

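The gate stands near 84° in the picture and the knob is firmly between the pads. I'll add about 5° for margin.

Call:
move_arm --series '[[0.9, [0.2, -0.3, 0.05], [0, 0, -1]], [0.9, [0.4, -0.6, 0.1], [0, 0, -2]], [0.9, [0.5, -0.9, 0.1], [0, 0, -3]], [0.9, [0.5, -1.0, 0.1], [0, 0, -3]], [0.9, [0.5, -1.0, 0.1], [0, 0, -3]], [0.9, [0.5, -1.0, 0.1], [0, 0, -3]]]'

```text
time: 21.7
eef_pos: [0.4145, -0.4061, 0.1217]
ee_rot: [0.569, -3.087, -0.006]
force: [-2.7, 7.8, -1.3]
gripper_width: 0.0155
gripper_force: 61.1
```

```bash
python3 - <<'E'
from h import *
im,c=snap('top','t10'); s=state(); print(np.round(s['force'],1),s['eef_pos'],s['joint_positions'][6])
# shift of yellow left rail between t9 and t10, per row
for f in('t9','t10'):
    h=cv2.cvtColor(cv2.imread('pics/%s.png'%f),cv2.COLOR_BGR2HSV); m=cv2.inRange(h,(15,140,60),(26,255,255))
    A=[];
    for v in range(226,275):
        u=np.nonzero(m[v,390:425])[0]
        if len(u): A.append(onz(C:=get_calibration('top'),390+u.min(),v,.01)[:2])
    l=cv2.fitLine(np.array(A,'f4'),cv2.DIST_HUBER,0,.01,.01).ravel(); l=-l if l[0]>0 else l
    print(f,'open deg',np.degrees(np.arctan2(l[1],l[0]))%360-np.degrees(YAW)-90)
E
```

```text
[-2.6  7.8 -2.3] [ 0.41448217 -0.40611739  0.12174133] 2.4402210229554817
t9 open deg 85.22492980957031
t10 open deg 89.940673828125
```

Gate at about 90°, held firmly with low forces.

```bash
python3 -c "
from bench import *
print(hand_in())"
```

```text
the job is handed in; nothing more can be done
None
```

I handed the job in at about 22 s of the 72 s allowed: the wax bar lies flat in the shut drawer, red then blue catch was squeezed fully, and the gate is still gripped by its knob at about 90°; I planned no contact with the cork block, tape roll or dropper bottle, but did not re-measure them at the end.

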